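Prop the case lid on its stay and stack the tubs inside

ROBOT

A 6-joint arm with a two-finger parallel gripper is mounted at the origin on a cart in front of the work surface, level with it; the furniture and walls round the work are solid. World frame = base frame: x ahead of the robot, y to its left, z up, the work surface at z = 0. Lengths are in m, angles in rad, forces in N, time in s.
With the tool pointing down it reaches from about 0.425 to 0.95 m from the base axis. Payload 3.5 kg.
Tool frame: the origin (TCP) lies on the centre line of the jaws, within the pads' length; the fingertips stand 14 mm ahead of it and the grasp point (between the pads) lies 5 mm behind it (ctrl.tip_reach is the distance from the TCP to the fingertips, in m); z points along the fingers, y is the line along which they close (so a half turn about z gives the same grasp; the last joint's range is limited). The gripper opens to 85 mm and grips with 20 to 120 N. Pads are 22 mm wide; open, the fingers measure 114 mm over their backs; the gripper's body (76 mm by 85 mm) begins 54 mm behind the grasp point. The pads swing forward as they close: fully open they stand 13 mm farther back than shut.
Start: joints at [-1.253, 0.286, 1.577, -0, 1.279, -0.15], TCP at [0.304, -0.602, 0.245] pointing down, gripper open.
Joint ranges: [-2.77, 2.77], [-0.9, 2.22], [0.21, 2.48], [-1.53, 4.67], [0.24, 2.81], [-2.84, 2.84]. Speed limits (rad/s): [2.79, 2.79, 3.14, 3.14, 3.14, 3.14].

INTERFACE

Orientations are given as a unit quaternion [x, y, z, w].
In Python, from plant import get_state, imaging, workorder, ctrl gives the robot as it stands. The module is installed in compiled form; this text tells all that it offers.
- The arm moves only by the shell command python3 -m jog 'ROWS' [FORCE]. ROWS is JSON, a list of rows, each a list of 7 numbers: the closure, from 0 (fully open) to 1 (shut), then the shift along the tool's x, y, z in mm, then the turn, a rotation vector about the tool's x, y, z in rad. In form: [[gripper, tx, ty, tz, ax, ay, az], ...]. A call has 1 to 12 rows; each row is the pose to reach, as a shift and turn from the pose commanded when the call began, along the tool's axes at that moment; what a row does not reach only later rows make up. A row lasts 1/10 s, in which the tool goes at most 50 mm and 8.59 degrees, less where a joint would pass 70% of its speed; a pose out of reach is approached as far as the arm can. A call with a gripper value outside its range is refused whole. The fingers move at their own pace and stop on an object; FORCE is the grip in N (left out, the last holds). Time passes only in rows, so rows that repeat a pose let the fingers close. It gives the time, the measured TCP pose, the force, the opening and the grip force at its end, in the units of the state.
- get_state(): the state, without advancing time (a new reading comes with each control period).
- imaging.read_camera(name): name is "scene" or "side" or "wrist"; returns a dict with "image" (420x560x3 uint8, blue, green, red), "fx", "fy", "cx", "cy" (pixels), "R" (3x3) and "t" (3): a world point X has camera coordinates R X + t; the wrist camera has in their place "tool_from_camera" (4x4, takes a point from camera to tool coordinates, whose origin is the TCP and whose axes are the flange's). Camera axes: x right, y down, z forward; pixel columns grow to the right and rows downward; lengths in m; the calibration is good to about 2 mm. A picture is of the moment at which its call begins: read the wrist's pose just before it. There is no depth.
- workorder.sign_off(): hands the job in; it is judged then, once.
The state is a dict: "time": time; "qpos": joint angles; "dq": joint speeds; "joint_efforts": joint torques, N m; "eef_pos": TCP position; "tcp_rot": TCP orientation; "contact_force": force on the tool from outside, world axes, zero at the start; "wrist_torque": the same for the moment, N m; "opening": opening from 0.0 (shut) to 1.0 (fully open); "finger_force": force on a finger pad.
Only numpy, scipy, OpenCV 4.12 (cv2) and the standard library are available. Lean on these libraries where they do the work, as an engineer would, in place of code of your own. Each camera call takes 0.05 s, during which the arm holds its last target. There are 200 camera calls.

TASK

Open the plywood case by the bar on its lid, laying the lid right back until it rests on its own, flip its steel stay up past upright, and bring the lid gently forward again to lean on the stay. Then load every lidded tub on the bench into the case, upright, on the two moulded seats and at most two high so that the lid could still close, each with its corner feet down in the corner recesses of the seat or tub lid below; leave the lid propped.

Things in the scene. Friction and masses are not known exactly. Their poses are not given: they have to be found in the camera images.
- case: Plywood case, fixed, 177 (x) x 250 (y) mm, rim 78 mm above its underside, walls and floor 6 mm. Origin: centre of its underside; its -x is the front (lid bar), +x the lid hinge side, z up; turned a little about z. Inside: two moulded seats side by side in the front part, and two fixed model wagons (35 mm high) at the left rear.
- lid_hinge (a point): Middle of the lid's hinge axis, which runs along the case's y on its top rear edge (case frame x = 88.5, z = 78 mm). Does not move.
- lid_bar (a point): Middle of the round steel bar (10 mm thick, 90 mm long along the case's y) before the lid's free edge, moving with the lid 210 mm from lid_hinge (closed: 210 mm to the front of it, 4 mm above). 28 mm clear to the lid edge, 81 mm between its two arms. Pinch it from above, fingers fore and aft; it turns in the grip.
- lid (a joint): Lid angle in rad: 0 closed, grows as the bar swings up and back, stop at 1.67. Lid 0.25 kg, 177 mm long, 7 mm thick, light hinge. Past 1.57 it falls back to its stop and rests there; below that it falls shut, unless the stay is up: then it comes to rest on the stay at about 1.45.
- stay_pivot (a point): Pivot of the stay, inside the case by the right wall (case frame x = 73.7, y = -111, z = 68 mm); its axis is the case's x.
- stay_pin (a point): Middle of the stay's pin. The stay is an 8 mm round rod, 100 mm long, with an 8 mm pin at its end, 44 mm long towards the case's front (-x), 11 mm head; this point is 30 mm before the rod and 100 mm from the pivot axis. Folded, the rod lies level from the pivot along the case's +y, below the rim. Pinch the pin from above, fingers left and right; it turns in the grip.
- stay (a joint): Stay angle in rad: 0 folded (level), grows as its end swings up from the case's +y to +z and over towards the right wall; stop at 1.70, past upright (1.57), where it stays by itself; short of upright it falls back. 50 g, loose.
- seat_a (a point): Left seat on the case floor: centre of the plane the feet stand on, where a seated tub has its origin (case frame x = -31.5, y = 50, z = 12 mm). 48 x 48 mm; a raised cross, 5 mm high, arms 20 mm wide and 44 mm long along the case's x and y, leaves four corner recesses. Seated tubs have 42 mm or more free to left and right, 27 mm to the front wall.
- seat_b (a point): Right seat, same shape (case frame x = -31.5, y = -40, z = 12 mm), 90 mm from seat_a. A tub on the second layer has its origin 28 mm above the seat point.
- tub_1: Lidded tub, all alike, may be absent: grey, white fixed lid, 48 x 48 x 33 mm, 70 g. Origin: centre under its feet, z up. Four 9 mm square feet, 6 mm high, 17.5 mm from the middle in x and y. Grip two opposite sides (6 to 28 mm up). On the lid a cross 5 mm high, arms 20 mm wide along its x and y, leaves corner recesses 28 mm up for the next tub's feet, 3 mm play each side.
- tub_2: Lidded tub, all alike, may be absent: grey, white fixed lid, 48 x 48 x 33 mm, 70 g. Origin: centre under its feet, z up. Four 9 mm square feet, 6 mm high, 17.5 mm from the middle in x and y. Grip two opposite sides (6 to 28 mm up). On the lid a cross 5 mm high, arms 20 mm wide along its x and y, leaves corner recesses 28 mm up for the next tub's feet, 3 mm play each side.
- tub_3: Lidded tub, all alike, may be absent: grey, white fixed lid, 48 x 48 x 33 mm, 70 g. Origin: centre under its feet, z up. Four 9 mm square feet, 6 mm high, 17.5 mm from the middle in x and y. Grip two opposite sides (6 to 28 mm up). On the lid a cross 5 mm high, arms 20 mm wide along its x and y, leaves corner recesses 28 mm up for the next tub's feet, 3 mm play each side.
- tub_4: Lidded tub, all alike, may be absent: grey, white fixed lid, 48 x 48 x 33 mm, 70 g. Origin: centre under its feet, z up. Four 9 mm square feet, 6 mm high, 17.5 mm from the middle in x and y. Grip two opposite sides (6 to 28 mm up). On the lid a cross 5 mm high, arms 20 mm wide along its x and y, leaves corner recesses 28 mm up for the next tub's feet, 3 mm play each side.

How it is judged:
By the outcome, as a careful person would: the job done as asked, in the order asked, and still so for the second after the job is handed in, with the robot touching nothing.
Of tub_1, tub_2, tub_3, tub_4 only 3 to 4 are there at a start; the rules pass over those that are not, and their reading is None.
At some moment in a run one of tub_1, tub_2, tub_3, tub_4 may be knocked a few centimetres aside while the robot is not near it.
It also fails if it takes over 200 s, if anything falls off the work surface, if the arm or the gripper's body presses on something with over 40 N, if the wrist force passes 120 N, or if a joint passes its speed limit or range.

## Working session

There is one attempt and no reset: what is moved stays moved. The work goes in short steps, Python scripts to look and compute and a shell command to move; the robot and the scene stay as the last step left them, time stands still between calls to the robot, and variables do not carry over. Pictures are saved under pics/ and viewed, at most 14 in all, crops included, and the job is handed in when it is done.

```bash
mkdir -p pics; cat > h.py <<'E'
import numpy as np, cv2
from scipy.spatial.transform import Rotation as Ro
from plant import get_state, imaging, workorder, ctrl
def cam(name, save=None):
    s=get_state(); c=imaging.read_camera(name)
    if name=="wrist":
        T=np.eye(4); T[:3,:3]=Ro.from_quat(s["tcp_rot"]).as_matrix(); T[:3,3]=s["eef_pos"]
        W=T@np.array(c["tool_from_camera"]); c["R"]=W[:3,:3].T; c["t"]=-W[:3,:3].T@W[:3,3]
    c["R"]=np.array(c["R"]); c["t"]=np.array(c["t"])
    if save: cv2.imwrite("pics/"+save+".png",c["image"])
    return c
def ray(c,u,v):
    d=c["R"].T@np.array([(u-c["cx"])/c["fx"],(v-c["cy"])/c["fy"],1.]); return -c["R"].T@c["t"], d
def onz(c,u,v,z):
    o,d=ray(c,u,v); return o+d*(z-o[2])/d[2]
def proj(c,X):
    p=c["R"]@np.array(X)+c["t"]; return np.array([c["fx"]*p[0]/p[2]+c["cx"],c["fy"]*p[1]/p[2]+c["cy"]])
def delta(p,yaw=None):
    """tool-frame mm shift to world p ; R"""
    s=get_state(); R=Ro.from_quat(s["tcp_rot"]).as_matrix()
    return (R.T@(np.array(p)-s["eef_pos"])*1000).round(1)
E
python3 - <<'E'
from h import *
for n in("scene","side"):
    c=cam(n,n+"0"); print(n,c["fx"],(-c["R"].T@c["t"]).round(3),c["R"][2].round(2))
c=cam("wrist"); print(np.array(imaging.read_camera("wrist")["tool_from_camera"]).round(3))
s=get_state();print(Ro.from_quat(s["tcp_rot"]).as_matrix().round(3),s["contact_force"],ctrl.tip_reach)
E
```

```text
scene 476.5690398948012 [-0.376  0.445  0.887] [ 0.67 -0.38 -0.63]
side 448.10548336833483 [-0.021  0.779  0.483] [ 0.49 -0.79 -0.37]
[[ 0.001 -0.947 -0.32   0.082]
 [ 1.     0.     0.001 -0.001]
 [-0.001 -0.32   0.947 -0.13 ]
 [ 0.     0.     0.     1.   ]]
[[ 0.893  0.451 -0.   ]
 [ 0.451 -0.893  0.001]
 [ 0.    -0.001 -1.   ]] [-0.38325509  0.41097876  0.26246239] 0.014
```

View pics/scene0.png

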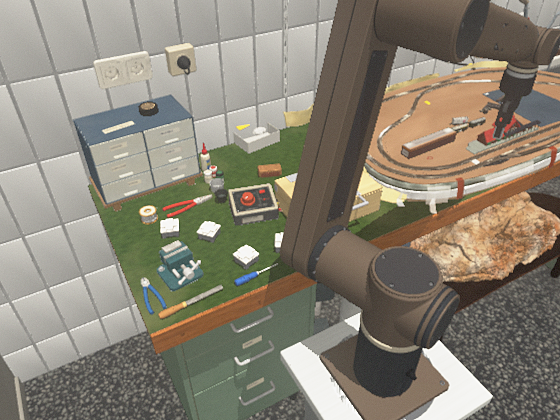

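View pics/side0.png

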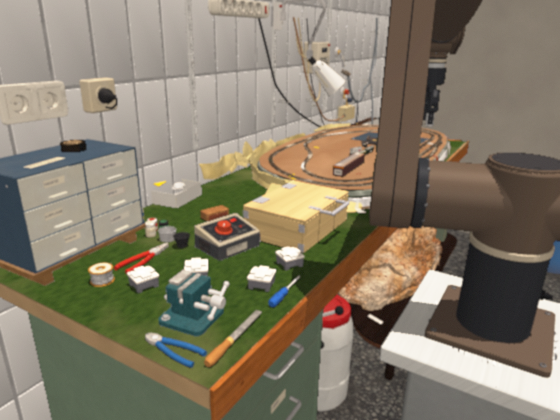

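The side view shows the case with its lid shut at about (298,213) and its bar at (330,208). Four tubs are at (143,277), (196,267), (262,276) and (289,257).

```bash
python3 - <<'E'
from h import *
c=cam("side");im=c["image"]
cv2.imwrite("pics/crop1.png",cv2.resize(im[170:290,230:370],None,fx=5,fy=5,interpolation=cv2.INTER_CUBIC))
for n in("side","scene"):
    c=cam(n); im=c["image"]; hsv=cv2.cvtColor(im,cv2.COLOR_BGR2HSV)
    m=((hsv[...,1]<50)&(hsv[...,2]>150)).astype(np.uint8)
    k,l,st,ce=cv2.connectedComponentsWithStats(m)
    for i in range(1,k):
        if 60<st[i,4]<900:
            p=onz(c,*ce[i],0.031)
            if 0.2<p[0]<1.1 and -.2<p[1]<.8: print(n,ce[i].round(),st[i,4],p.round(3))
E
```

```text
side [166. 230.] 81 [0.736 0.057 0.031]
side [159. 248.] 78 [0.681 0.137 0.031]
side [289. 254.] 288 [0.418 0.    0.031]
side [190. 271.] 571 [0.549 0.179 0.031]
side [261. 274.] 365 [0.42  0.11  0.031]
side [143. 274.] 370 [0.62  0.241 0.031]
side [216. 299.] 383 [0.439 0.233 0.031]
side [  4. 304.] 81 [0.746 0.45  0.031]
side [201. 305.] 74 [0.448 0.264 0.031]
side [245. 324.] 189 [0.349 0.268 0.031]
side [153. 337.] 125 [0.453 0.375 0.031]
side [  2. 371.] 200 [0.576 0.546 0.031]
side [285. 369.] 66 [0.238 0.325 0.031]
side [  9. 411.] 302 [0.497 0.581 0.031]
scene [210. 173.] 275 [0.797 0.045 0.031]
scene [292. 177.] 68 [ 0.65  -0.165  0.031]
scene [202. 199.] 85 [0.687 0.116 0.031]
scene [254. 210.] 137 [0.565 0.007 0.031]
scene [147. 210.] 66 [0.715 0.27  0.031]
scene [169. 225.] 256 [0.622 0.238 0.031]
scene [208. 228.] 259 [0.557 0.15  0.031]
scene [278. 239.] 109 [0.427 0.006 0.031]
scene [172. 246.] 126 [0.541 0.258 0.031]
scene [246. 254.] 302 [0.421 0.105 0.031]
scene [176. 252.] 83 [0.516 0.257 0.031]
scene [189. 270.] 212 [0.438 0.251 0.031]
scene [133. 304.] 356 [0.403 0.399 0.031]
scene [145. 282.] 65 [0.454 0.356 0.031]
scene [204. 294.] 160 [0.349 0.247 0.031]
```

View pics/crop1.png

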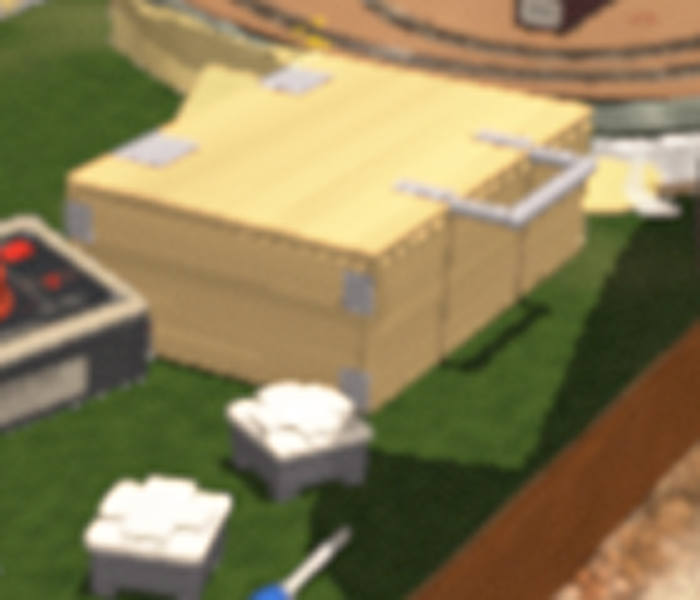

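```bash
python3 - <<'E'
from h import *
c=cam("side")
f=lambda u,v,z:onz(c,230+u/5-.4,170+v/5-.4,z)
fl,rl,fr=f(375,256,.083),f(68,180,.083),f(592,108,.083)
bl,br=f(517,214,.082),f(592,164,.082); bot=f(370,412,0)
print(fl,rl,fr,bl,br,bot)
d=(fl-fr); print("yaw of y axis",np.arctan2(-d[0],d[1]),np.linalg.norm(d)); d=rl-fl; print("yaw x",np.arctan2(d[1],d[0]),np.linalg.norm(d))
d=bl-br; print(np.arctan2(-d[0],d[1]),np.linalg.norm(d),(bl+br)/2)
E
```

```text
[ 0.42135209 -0.07427508  0.083     ] [ 0.59770084 -0.07688359  0.083     ] [ 0.42151801 -0.32805371  0.083     ] [ 0.38963415 -0.16145305  0.082     ] [ 0.38694671 -0.24730378  0.082     ] [ 0.42316519 -0.07878782  0.        ]
yaw of y axis 0.0006538051662412001 0.2537786852109948
yaw x -0.014790730981867013 0.17636804359058048
-0.03129342541667854 0.0858927794768922 [ 0.38829043 -0.20437841  0.082     ]
```

```bash
python3 -m jog '[[0.4,30,-35,0,0,0,-0.12],[0.72,60,-75,0,0,0,-0.26],[0.72,90,-112,0,0,0,-0.39],[0.72,120,-150,0,0,0,-0.52],[0.72,150,-187,0,0,0,-0.65],[0.72,180,-225,0,0,0,-0.78],[0.72,210,-262,0,0,0,-0.9],[0.72,240,-300,0,0,0,-1.02],[0.72,255,-318,0,0,0,-1.09],[0.72,255,-318,0,0,0,-1.09],[0.72,255,-318,0,0,0,-1.09]]' 40
python3 - <<'E'
from h import *
c=cam("wrist","w1"); s=get_state(); print(s["eef_pos"],Ro.from_quat(s["tcp_rot"]).as_matrix().round(3),s["opening"],s["qpos"].round(2) if hasattr(s["qpos"],"round") else s["qpos"])
cam("side","s1");
print(proj(c,[.388,-.203,.082]))
E
```

```text
time: 1.5
eef_pos: [0.3888, -0.2037, 0.2457]
tcp_rot: [0.712, 0.703, -0.0, 0.001]
contact_force: [-0.9, -0.3, 0.9]
opening: 0.279
finger_force: 0.0
[ 0.38867209 -0.20424991  0.24565991] [[ 0.014  1.     0.   ]
 [ 1.    -0.014 -0.001]
 [-0.001  0.    -1.   ]] 0.2810194913441411 [-0.72 -0.26  2.13 -0.    1.27 -0.7 ]
[276.70386388 189.52401742]
```

View pics/w1.png

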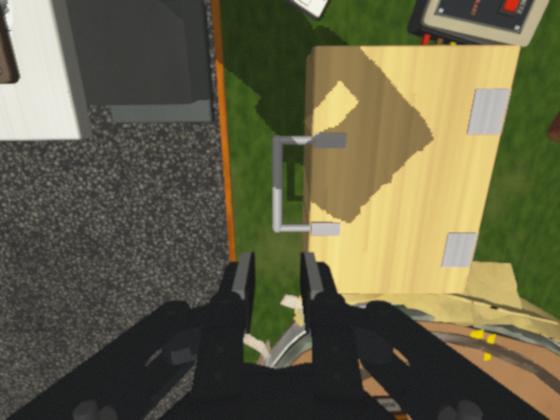

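The wrist view shows the bar upright in the image, from (278,138) to (278,232). The lid's hinge corners are at (518,46) and (470,292).

```bash
python3 - <<'E'
from h import *
c=cam("wrist")
a,b=onz(c,278,140,.085),onz(c,278,230,.085)
print(a,b,np.linalg.norm(a-b),(a+b)/2)
for p in[(312,46),(518,46),(470,293),(309,293)]: print(p,onz(c,*p,.085))
E
```

```text
[ 0.38967224 -0.15449911  0.085     ] [ 0.38845431 -0.24675601  0.085     ] 0.09226494285535773 [ 0.38906327 -0.20062756  0.085     ]
(312, 46) [ 0.41993629 -0.07547661  0.085     ]
(518, 46) [ 0.59710748 -0.07793715  0.085     ]
(470, 293) [ 0.6035125  -0.32691796  0.085     ]
(309, 293) [ 0.42229804 -0.32420414  0.085     ]
```

```bash
python3 -m jog '[[0.72,2,0,40,0,0,0],[0.72,2,0,80,0,0,0],[0.72,2,0,120,0,0,0],[0.72,2,0,150,0,0,0],[0.72,2,0,162,0,0,0],[0.72,2,0,162,0,0,0]]' 40 && python3 -m jog '[[1,0,0,0,0,0,0],[1,0,0,0,0,0,0],[1,0,0,0,0,0,0],[1,0,0,0,0,0,0],[1,0,0,0,0,0,0],[1,0,0,0,0,0,0]]' 40
```

```text
time: 2.25
eef_pos: [0.3875, -0.2016, 0.0817]
tcp_rot: [0.712, 0.702, -0.0, -0.002]
contact_force: [-0.1, -0.5, 0.4]
opening: 0.28
finger_force: 0.0
time: 2.85
eef_pos: [0.3887, -0.2027, 0.0846]
tcp_rot: [0.711, 0.703, -0.001, 0.001]
contact_force: [-4.7, -3.4, 0.1]
opening: 0.099
finger_force: 39.0
```

```bash
python3 -m jog '[[1,0,0.5,-10,0,0,0],[1,0,1.5,-21,0,0,0],[1,0,5,-41.5,0,0,0],[1,0,10.5,-62,0,0,0],[1,0,18,-81.5,0,0,0],[1,0,27.5,-100,0,0,0],[1,0,39,-118,0,0,0],[1,0,39,-118,0,0,0],[1,0,39,-118,0,0,0]]' 40
```

```text
time: 3.75
eef_pos: [0.4268, -0.203, 0.2042]
tcp_rot: [0.711, 0.703, -0.002, 0.0]
contact_force: [-9.5, -2.3, 5.0]
opening: 0.1
finger_force: 39.3
```

```bash
python3 -m jog '[[1,0,13,-16.5,0,0,0],[1,0,27.5,-31.5,0,0,0],[1,0,43.5,-45,0,0,0],[1,0,61,-57,0,0,0],[1,0,79.5,-67,0,0,0],[1,0,98.5,-75.5,0,0,0],[1,0,118.5,-81.5,0,0,0],[1,0,139,-86,0,0,0],[1,0,139,-86,0,0,0]]' 40 && python3 -m jog '[[1,0,10,-1.5,0,0,0],[1,0,21,-2,0,0,0],[1,0,32,-2,0,0,0],[1,0,42,-2,0,0,0],[1,0,52,-1,0,0,0],[1,0,52,-1,0,0,0],[1,0,52,-1,0,0,0]]' 40
python3 - <<'E'
from h import *
cam("side","s2")
E
```

```text
time: 4.65
eef_pos: [0.5692, -0.2043, 0.2915]
tcp_rot: [0.711, 0.703, 0.001, 0.003]
contact_force: [-1.4, 0.1, 8.7]
opening: 0.094
finger_force: 40.7
time: 5.35
eef_pos: [0.6198, -0.2047, 0.2915]
tcp_rot: [0.712, 0.703, 0.001, 0.003]
contact_force: [-0.5, 0.1, 6.2]
opening: 0.097
finger_force: 41.5
```

View pics/s2.png

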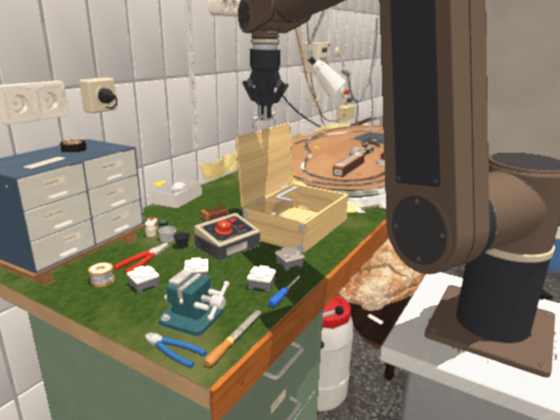

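The lid is laid back, with the gripper on the bar at (265,120). I'll release it, lift clear and turn the tool for the stay.

```bash
python3 -m jog '[[0.7,0,0,0,0,0,0],[0.7,0,0,0,0,0,0],[0.7,0,0,0,0,0,0],[0.7,0,0,-20,0,0,0],[0.7,0,0,-50,0,0,0],[0.7,0,0,-50,0,0,0]]' 40 && python3 -m jog '[[0.7,0,-40,0,0,0,-0.14],[0.7,0,-85,0,0,0,-0.28],[0.7,0,-130,0,0,0,-0.42],[0.7,0,-160,0,0,0,-0.56],[0.7,0,-160,0,0,0,-0.7],[0.7,0,-160,0,0,0,-0.84],[0.7,0,-160,0,0,0,-0.98],[0.7,0,-160,0,0,0,-1.12],[0.7,0,-160,0,0,0,-1.26],[0.7,0,-160,0,0,0,-1.4],[0.7,0,-160,0,0,0,-1.54],[0.7,0,-160,0,0,0,-1.57]]' 40 && python3 -m jog '[[0.7,-35,0,40,0,0,0],[0.7,-60,-10,80,0,0,0],[0.7,-60,-10,80,0,0,0],[0.7,-60,-10,80,0,0,0]]'
python3 - <<'E'
from h import *
c=cam("wrist","w2"); s=get_state(); print(s["eef_pos"],Ro.from_quat(s["tcp_rot"]).as_matrix().round(3),s["opening"],s["qpos"])
print(proj(c,[.554,-.215,.068]))
E
```

```text
time: 6.0
eef_pos: [0.62, -0.2053, 0.3435]
tcp_rot: [0.712, 0.702, 0.001, 0.004]
contact_force: [1.1, -0.6, 1.7]
opening: 0.298
finger_force: 0.0
time: 7.2
eef_pos: [0.4583, -0.2023, 0.3372]
tcp_rot: [0.005, 1.0, 0.0, -0.0]
contact_force: [0.6, -0.2, -0.2]
opening: 0.298
finger_force: 0.0
time: 7.6
eef_pos: [0.5177, -0.2128, 0.2557]
tcp_rot: [0.007, 1.0, 0.001, -0.002]
contact_force: [0.6, -0.4, 1.3]
opening: 0.305
finger_force: 0.0
[ 0.51831119 -0.21327656  0.2583381 ] [[-1.     0.014 -0.   ]
 [ 0.014  1.     0.   ]
 [ 0.     0.    -1.   ]] 0.3016568953814064 [-5.71395449e-01  2.44934030e-02  1.84753056e+00  4.01175747e-05
  1.27017375e+00 -2.12846727e+00]
[274.86085684 216.53757099]
```

View pics/w2.png

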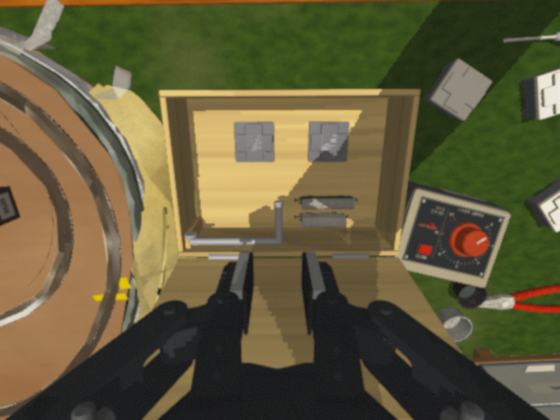

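Pin visible from its head (279,203) to the rod at (279,241). The seats are at (255,141) and (328,141), and the rim's front corners at (160,91) and (419,90).

```bash
python3 - <<'E'
from h import *
c=cam("wrist"); im=c["image"]
print("pin",onz(c,279,205,.072),onz(c,279,236,.072))
hsv=cv2.cvtColor(im,cv2.COLOR_BGR2HSV)
m=(hsv[...,1]<60).astype(np.uint8); m[:,:200]=0;m[:,380:]=0;m[:118]=0;m[170:]=0
k,l,st,ce=cv2.connectedComponentsWithStats(m)
for i in range(1,k):
    if st[i,4]>300: 
        x,y,w,h=st[i,:4]; print("seat",st[i],onz(c,x+w/2-.5,y+h/2-.5,.016))
for p in[(160,91),(419,90)]: print("rim",onz(c,*p,.078))
E
```

```text
pin [ 0.54132828 -0.21116482  0.072     ] [ 0.57870461 -0.21158358  0.072     ]
seat [ 235  121   40   39 1486] [ 0.47679467 -0.23980719  0.016     ]
seat [ 309  121   40   39 1499] [ 0.47796636 -0.15026432  0.016     ]
rim [ 0.42241606 -0.32406225  0.078     ]
rim [ 0.42479134 -0.0757366   0.078     ]
```

```bash
python3 -m jog '[[0.7,-33,1,40,0,0,0],[0.7,-33,1,80,0,0,0],[0.7,-33,1,120,0,0,0],[0.7,-33,1,155,0,0,0],[0.7,-33,1,175,0,0,0],[0.7,-33,1,187,0,0,0],[0.7,-33,1,187,0,0,0]]' 30 && python3 -m jog '[[1,0,0,0,0,0,0],[1,0,0,0,0,0,0],[1,0,0,0,0,0,0],[1,0,0,0,0,0,0],[1,0,0,0,0,0,0],[1,0,0,0,0,0,0]]' 30; python3 - <<'E'
from h import *
import time
for i in range(3): print(get_state()["eef_pos"])
E
```

```text
time: 8.4
eef_pos: [0.5514, -0.213, 0.0719]
tcp_rot: [0.007, 1.0, -0.0, 0.0]
contact_force: [-0.7, -0.4, -0.0]
opening: 0.305
finger_force: 0.0
time: 9.0
eef_pos: [0.5527, -0.2116, 0.0738]
tcp_rot: [0.007, 1.0, 0.001, 0.001]
contact_force: [1.0, 5.0, 1.6]
opening: 0.079
finger_force: 29.3
[ 0.55266211 -0.21163017  0.0737696 ]
[ 0.55266211 -0.21163017  0.0737696 ]
[ 0.55266211 -0.21163017  0.0737696 ]
```

```bash
python3 -m jog '[[1,0,-1,-15,0,0,0],[1,0,-4.5,-29.5,0,0,0],[1,0,-10,-43.5,0,0,0],[1,0,-17.5,-56.5,0,0,0],[1,0,-27,-68,0,0,0],[1,0,-38,-78.5,0,0,0],[1,0,-50,-86.5,0,0,0],[1,0,-50,-86.5,0,0,0]]' 30 && python3 -m jog '[[1,0,-13.5,-6.5,0,0,0],[1,0,-28,-11,0,0,0],[1,0,-42.5,-13,0,0,0],[1,0,-52.5,-13.5,0,0,0],[1,0,-60,-13,0,0,0],[1,0,-60,-13,0,0,0],[1,0,-60,-13,0,0,0]]' 30;  python3 - <<'E'
from h import *
c=cam("wrist","w3")
E
```

```text
time: 9.8
eef_pos: [0.5523, -0.263, 0.1648]
tcp_rot: [0.007, 1.0, 0.0, 0.002]
contact_force: [-4.0, 7.9, 12.7]
opening: 0.075
finger_force: 30.2
time: 10.5
eef_pos: [0.5521, -0.3243, 0.1757]
tcp_rot: [0.007, 1.0, -0.002, 0.003]
contact_force: [0.9, 0.6, 8.7]
opening: 0.076
finger_force: 30.9
```

View pics/w3.png

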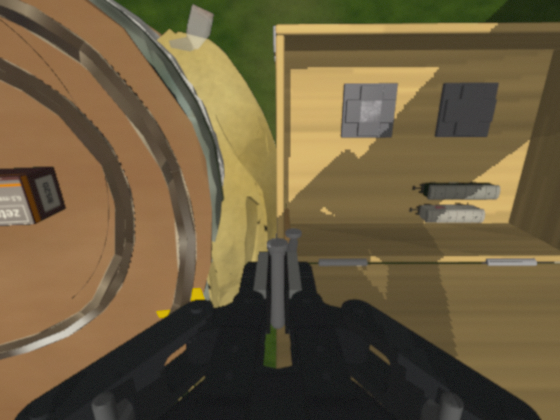

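The pin at (278,240) is held over the right wall, past upright. I'll release it and go back to the bar.

```bash
python3 -m jog '[[0.7,0,0,0,0,0,0],[0.7,0,0,0,0,0,0],[0.7,0,0,0,0,0,0],[0.7,0,0,-20,0,0,0],[0.7,0,0,-60,0,0,0],[0.7,20,0,-100,0,0,0],[0.7,40,0,-140,0,0,0],[0.7,60,0,-180,0,0,0],[0.7,60,0,-180,0,0,0]]' && python3 -m jog '[[0.7,0,30,0,0,0,0.14],[0.7,0,60,0,0,0,0.28],[0.7,0,90,0,0,0,0.42],[0.7,0,120,0,0,0,0.56],[0.7,0,120,0,0,0,0.7],[0.7,0,120,0,0,0,0.84],[0.7,0,120,0,0,0,0.98],[0.7,0,120,0,0,0,1.12],[0.7,0,120,0,0,0,1.26],[0.7,0,120,0,0,0,1.4],[0.7,0,120,0,0,0,1.54],[0.7,0,120,0,0,0,1.57]]'
python3 - <<'E'
from h import *
c=cam("wrist","w4");print(get_state()["eef_pos"],proj(c,[.624,-.2035,.2865]),delta([.624,-.204,.355]))
c=cam("side","s3")
cv2.imwrite("pics/c4.png",np.hstack([cv2.resize(c["image"][90:270,200:380],(400,400)),cv2.resize(cv2.imread("pics/w4.png"),(400,300))[:,:400] if 0 else cv2.copyMakeBorder(cv2.resize(cv2.imread("pics/w4.png"),(400,300)),0,100,0,0,0)]))
E
```

```text
time: 11.45
eef_pos: [0.49, -0.3236, 0.3589]
tcp_rot: [0.008, 1.0, -0.005, 0.004]
contact_force: [0.2, -0.6, 1.4]
opening: 0.3
finger_force: 0.0
time: 12.65
eef_pos: [0.4914, -0.2018, 0.3495]
tcp_rot: [0.712, 0.702, -0.0, -0.001]
contact_force: [-0.3, 0.6, -0.0]
opening: 0.302
finger_force: 0.0
[ 0.49142898 -0.20186803  0.34967417] [469.80363721 230.02450754] [ -0.4 132.6  -5.5]
```

View pics/c4.png

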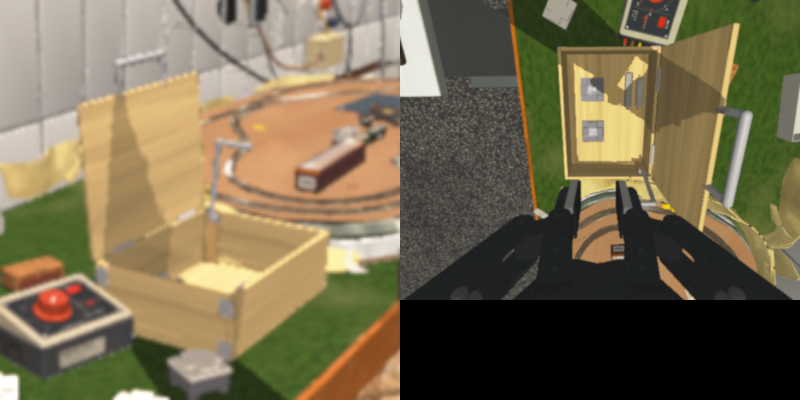

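The stay is up and the lid rests back. The bar's middle is near wrist pixel (471,226), matching the prediction (470,230).

```bash
python3 -m jog '[[0.7,0,40,0,0,0,0],[0.7,0,80,0,0,0,0],[0.7,0,115,0,0,0,0],[0.7,0,133,0,0,0,0],[0.7,0,133,20,0,0,0],[0.7,0,133,45,0,0,0],[0.7,0,133,61,0,0,0],[0.7,0,133,61,0,0,0]]' && python3 -m jog '[[1,0,0,0,0,0,0],[1,0,0,0,0,0,0],[1,0,0,0,0,0,0],[1,0,0,0,0,0,0],[1,0,0,0,0,0,0],[1,0,0,0,0,0,0]]' 30
```

```text
time: 13.55
eef_pos: [0.6232, -0.2031, 0.2856]
tcp_rot: [0.711, 0.703, -0.001, -0.003]
contact_force: [0.3, 0.1, 0.4]
opening: 0.298
finger_force: 0.0
time: 14.15
eef_pos: [0.6232, -0.2038, 0.29]
tcp_rot: [0.712, 0.703, -0.001, -0.002]
contact_force: [-4.4, -0.4, -1.9]
opening: 0.101
finger_force: 29.3
```

```bash
python3 -m jog '[[1,0,-4,-0.5,0,0,0],[1,0,-8,-1,0,0,0],[1,0,-12,-1.2,0,0,0],[1,0,-16,-1.5,0,0,0],[1,0,-20,-1.5,0,0,0],[1,0,-24,-1.5,0,0,0],[1,0,-28,-1.5,0,0,0],[1,0,-32,-1.3,0,0,0],[1,0,-36,-1,0,0,0],[1,0,-40,-0.7,0,0,0],[1,0,-42,-0.5,0,0,0],[1,0,-42,-0.5,0,0,0]]' 30 && python3 -m jog '[[1,0,-1,0,0,0,0],[1,0,-2,0.2,0,0,0],[1,0,-3,0.3,0,0,0],[1,0,-3,0.3,0,0,0]]'
```

```text
time: 15.35
eef_pos: [0.5827, -0.2034, 0.2915]
tcp_rot: [0.712, 0.702, 0.0, 0.001]
contact_force: [0.3, 0.1, 1.0]
opening: 0.104
finger_force: 29.6
time: 15.75
eef_pos: [0.58, -0.2034, 0.2912]
tcp_rot: [0.712, 0.703, 0.0, 0.001]
contact_force: [0.6, -0.7, 5.3]
opening: 0.098
finger_force: 29.9
```

```bash
python3 -m jog '[[1,0,-1,0,0,0,0],[1,0,-2,0.2,0,0,0],[1,0,-2,0.2,0,0,0]]' && python3 -m jog '[[1,0,-1,0.1,0,0,0],[1,0,-2,0.2,0,0,0],[1,0,-2,0.2,0,0,0]]'
```

```text
time: 16.05
eef_pos: [0.5776, -0.2033, 0.2908]
tcp_rot: [0.712, 0.703, -0.0, 0.0]
contact_force: [-0.4, -0.4, 5.8]
opening: 0.106
finger_force: 30.2
time: 16.35
eef_pos: [0.5758, -0.2033, 0.2906]
tcp_rot: [0.712, 0.703, 0.0, 0.001]
contact_force: [0.5, -0.6, 5.4]
opening: 0.098
finger_force: 30.2
```

```bash
python3 -m jog '[[1,0,-1,0.1,0,0,0],[1,0,-2,0.2,0,0,0],[1,0,-2,0.2,0,0,0]]' && python3 -m jog '[[1,0,-1,0.1,0,0,0],[1,0,-2,0.2,0,0,0],[1,0,-2,0.2,0,0,0]]'
```

```text
time: 16.65
eef_pos: [0.5744, -0.2033, 0.2905]
tcp_rot: [0.712, 0.702, 0.001, 0.002]
contact_force: [3.2, -0.6, 5.0]
opening: 0.104
finger_force: 30.1
time: 16.95
eef_pos: [0.5731, -0.2033, 0.2903]
tcp_rot: [0.712, 0.702, 0.001, 0.002]
contact_force: [5.1, -0.4, 4.8]
opening: 0.101
finger_force: 30.2
```

The lid now leans on the stay at about 5 N. I'll release and go look over the tubs.

```bash
python3 -m jog '[[1,0,2,0,0,0,0],[0.7,0,2,0,0,0,0],[0.7,0,2,0,0,0,0],[0.7,0,2,0,0,0,0],[0.7,0,2,-20,0,0,0],[0.7,0,2,-60,0,0,0],[0.7,0,2,-60,0,0,0]]' && python3 -m jog '[[0.7,0,-40,0,0,0,0],[0.7,30,-75,0,0,0,-0.14],[0.7,60,-75,0,0,0,-0.28],[0.7,100,-75,0,0,0,-0.42],[0.7,140,-75,0,0,0,-0.56],[0.7,180,-75,0,0,0,-0.7],[0.5,220,-75,0,0,0,-0.84],[0.3,260,-75,0,0,0,-0.98],[0.1,300,-75,0,0,0,-1.12],[0,300,-75,0,0,0,-1.26],[0,300,-75,0,0,0,-1.4],[0,300,-75,0,0,0,-1.54]]' && python3 -m jog '[[0,0,0,0,0,0,-0.03],[0,0,0,0,0,0,-0.03]]'
python3 - <<'E'
from h import *
c=cam("wrist","w5");print(get_state()["eef_pos"],get_state()["qpos"])
E
```

```text
time: 17.65
eef_pos: [0.5749, -0.2039, 0.3551]
tcp_rot: [0.712, 0.702, 0.001, 0.004]
contact_force: [-0.2, 0.8, 1.3]
opening: 0.301
finger_force: 0.0
time: 18.85
eef_pos: [0.5018, 0.0984, 0.3478]
tcp_rot: [0.018, 1.0, -0.0, -0.001]
contact_force: [-0.1, -0.1, 0.3]
opening: 1.0
finger_force: 0.0
time: 19.05
eef_pos: [0.5021, 0.0978, 0.3483]
tcp_rot: [0.008, 1.0, -0.0, -0.001]
contact_force: [-0.1, 0.3, -0.4]
opening: 1.0
finger_force: 0.0
[0.50224651 0.0977494  0.34857836] [-6.24662217e-03 -1.42767076e-01  1.84404671e+00 -6.50810544e-05
  1.44156939e+00 -1.56072855e+00]
```

View pics/w5.png

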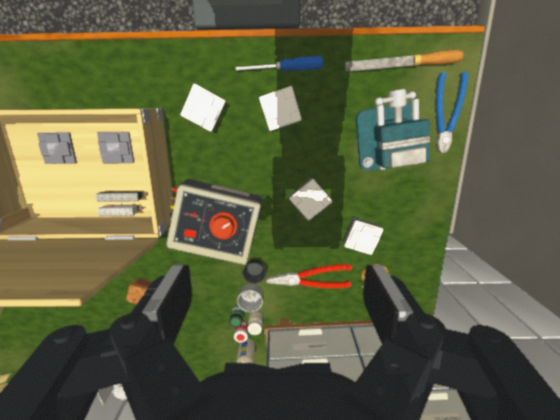

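Four tubs seen at (203,107), (280,109), (310,199) and (364,237), all clear of their neighbours. The lid stands propped at the lower left.

```bash
cat >> h.py <<'E'
def tubs(c,boxes=None,z=.030):
    im=c["image"]; hsv=cv2.cvtColor(im,cv2.COLOR_BGR2HSV)
    m=((hsv[...,1]<70)&(hsv[...,2]>70)).astype(np.uint8)
    m=cv2.morphologyEx(m,cv2.MORPH_CLOSE,np.ones((3,3)))
    out=[]
    for k in cv2.findContours(m,cv2.RETR_EXTERNAL,cv2.CHAIN_APPROX_NONE)[0]:
        if cv2.contourArea(k)<300: continue
        P=np.array([onz(c,*q,z)[:2] for q in k[:,0].astype(float)],np.float32)
        (x,y),(w,h),a=cv2.minAreaRect(P)
        if .038<min(w,h) and max(w,h)<.065:
            yaw=(np.radians(a)+np.pi/4)%(np.pi/2)-np.pi/4
            u=k[:,0].mean(0); out.append((u.round(),np.round([x,y,w,h],4),round(yaw,3)))
    return out
E
python3 - <<'E'
from h import *
c=cam("wrist")
for t in tubs(c): print(t)
E
```

```text
(array([362., 236.]), array([0.6247, 0.2341, 0.0569, 0.0543]), np.float64(-0.32))
(array([310., 199.]), array([0.5604, 0.148 , 0.0537, 0.0509]), np.float64(0.709))
(array([115., 147.]), array([ 0.4762, -0.1399,  0.0473,  0.0437]), np.float64(-0.016))
(array([ 56., 147.]), array([ 0.4756, -0.227 ,  0.0489,  0.0452]), np.float64(-0.016))
(array([280., 108.]), array([0.4256, 0.1035, 0.051 , 0.0504]), np.float64(0.306))
(array([203., 107.]), array([ 0.4228, -0.006 ,  0.0511,  0.0504]), np.float64(-0.52))
```

```bash
python3 -m jog '[[0,20,-26,0,0,0,0.12],[0,40,-52,40,0,0,0.25],[0,60,-80,80,0,0,0.38],[0,77,-105,120,0,0,0.5],[0,77,-105,160,0,0,0.506],[0,77,-105,188,0,0,0.506],[0,77,-105,188,0,0,0.506],[0,77,-105,188,0,0,0.506]]'
python3 - <<'E'
from h import *
c=cam("wrist","w6")
s=get_state();print(s["eef_pos"],s["qpos"],Ro.from_quat(s["tcp_rot"]).as_matrix().round(3))
for t in tubs(c): print(t,delta([*t[1][:2],.017]))
E
```

```text
time: 19.95
eef_pos: [0.4244, -0.0062, 0.1618]
tcp_rot: [0.257, 0.966, 0.0, -0.0]
contact_force: [1.2, -0.7, -0.3]
opening: 1.002
finger_force: 0.0
[ 0.42530592 -0.00631415  0.16301684] [-2.54336818e-01 -2.03463656e-01  2.24067615e+00 -1.20084819e-05
  1.10165494e+00 -1.30485271e+00] [[-0.868  0.497  0.003]
 [ 0.497  0.868 -0.001]
 [-0.003  0.001 -1.   ]]
(array([445., 406.]), array([0.7404, 0.046 , 0.059 , 0.0556]), np.float64(-0.52)) [-247.   201.9  146.8]
(array([276., 196.]), array([ 0.4213, -0.0061,  0.0493,  0.052 ]), np.float64(-0.52)) [  4.   -1.9 146. ]
(array([387., 137.]), array([0.4234, 0.1025, 0.0528, 0.0492]), np.float64(0.308)) [ 56.1  93.4 145.9]
```

View pics/w6.png

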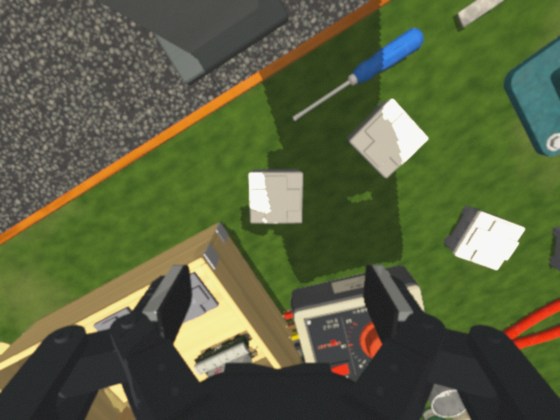

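```bash
python3 -m jog '[[0,3,-1,40,0,0,0],[0,3,-1,80,0,0,0],[0,3,-1,115,0,0,0],[0,3,-1,135,0,0,0],[0,3,-1,142,0,0,0],[0,3,-1,142,0,0,0]]' && python3 -m jog '[[0.8,0,0,0,0,0,0],[0.8,0,0,0,0,0,0],[0.8,0,0,0,0,0,0],[0.8,0,0,0,0,0,0],[0.8,0,0,0,0,0,0],[0.8,0,0,0,0,0,0]]' 35
```

```text
time: 20.6
eef_pos: [0.4223, -0.0056, 0.0201]
tcp_rot: [0.257, 0.966, 0.0, 0.001]
contact_force: [-0.0, 0.5, 0.0]
opening: 1.005
finger_force: 0.0
time: 21.2
eef_pos: [0.4224, -0.0057, 0.0209]
tcp_rot: [0.257, 0.966, 0.0, 0.001]
contact_force: [-1.2, 0.7, 7.0]
opening: 0.557
finger_force: 36.2
```

```bash
python3 -m jog '[[0.8,0,0,-20,0,0,0],[0.8,0,0,-60,0,0,0],[0.8,0,0,-110,0,0,0],[0.8,-30,-32,-160,0,0,-0.1],[0.8,-60,-64,-165,0,0,-0.2],[0.8,-90,-96,-165,0,0,-0.3],[0.8,-120,-128,-165,0,0,-0.4],[0.8,-150,-160,-165,0,0,-0.5],[0.8,-165,-176,-165,0,0,-0.506],[0.8,-165,-176,-165,0,0,-0.506],[0.8,-165,-176,-165,0,0,-0.506]]'
cat >> h.py <<'E'
def seats(c,z=.016):
    im=c["image"]; hsv=cv2.cvtColor(im,cv2.COLOR_BGR2HSV)
    m=(hsv[...,1]<70).astype(np.uint8)
    m=cv2.morphologyEx(m,cv2.MORPH_OPEN,np.ones((3,3)))
    for k in cv2.findContours(m,cv2.RETR_EXTERNAL,cv2.CHAIN_APPROX_NONE)[0]:
        if cv2.contourArea(k)<500: continue
        P=np.array([onz(c,*q,z)[:2] for q in k[:,0].astype(float)],np.float32)
        (x,y),(w,h),a=cv2.minAreaRect(P)
        if .035<min(w,h) and max(w,h)<.065 and .43<x<.54: print("seat",k[:,0].mean(0).round(),np.round([x,y,w,h],4),round((np.radians(a)+np.pi/4)%(np.pi/2)-np.pi/4,3))
E
python3 - <<'E'
from h import *
c=cam("wrist","w7")
s=get_state();print(s["eef_pos"],Ro.from_quat(s["tcp_rot"]).as_matrix().round(3))
seats(c)
E
```

```text
time: 22.3
eef_pos: [0.4764, -0.24, 0.1839]
tcp_rot: [0.007, 1.0, 0.001, -0.0]
contact_force: [-0.5, 0.6, -1.9]
opening: 0.554
finger_force: 36.7
[ 0.47630902 -0.23925883  0.18386107] [[-1.     0.014 -0.001]
 [ 0.014  1.     0.001]
 [ 0.001  0.001 -1.   ]]
seat [277. 189.] [ 0.477  -0.2396  0.0464  0.0477] -0.014
seat [364. 188.] [ 0.4767 -0.1508  0.0478  0.0465] -0.011
```

View pics/w7.png

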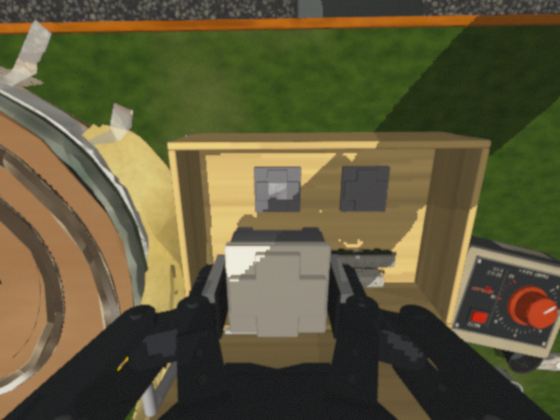

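The held tub (top face about 225–328 × 247–335) is square in the grip. The seats are at (277,189) and (364,188).

```bash
python3 - <<'E'
from h import *
c=cam("wrist"); z=get_state()["eef_pos"][2]; im=c["image"]
print(get_state()["eef_pos"])
for u,v,h in[(278,247,13),(278,335,13),(226,280,8),(328,280,8)]: print(u,v,(onz(c,u,v,z+h/1000)-get_state()["eef_pos"])*1000)
cv2.imwrite("pics/c7.png",cv2.resize(im[220:350,200:360],None,fx=4,fy=4,interpolation=cv2.INTER_CUBIC))
E
```

```text
[ 0.47636033 -0.23890885  0.18393708]
278 247 [-25.21004522   0.84455131  13.        ]
278 335 [21.22390461  0.26885285 13.        ]
226 280 [ -6.10299024 -23.48854489   8.        ]
328 280 [-5.47251277 23.79633952  8.        ]
```

View pics/c7.png

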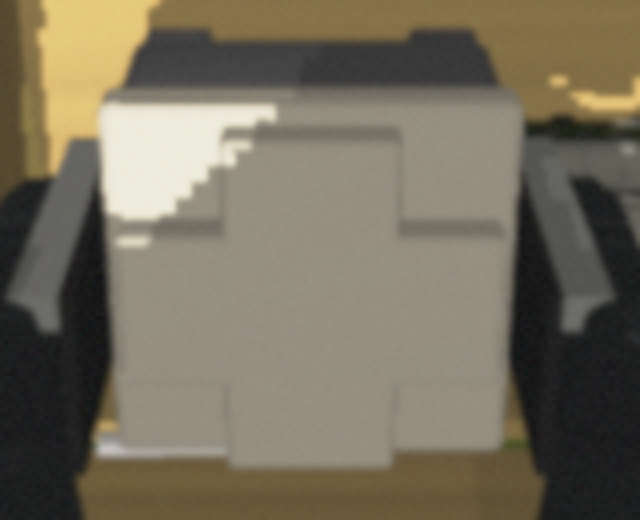

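```bash
python3 - <<'E'
from h import *
c=cam("wrist"); e=get_state()["eef_pos"]
for u,v,h in[(278,251.5,13),(278,336,13),(278,244.5,8),(278,332,8)]: print(v,(onz(c,u,v,e[2]+h/1000)-e)*1000)
print(e); seats(c)
E
```

```text
251.5 [-23.12925941   1.01850054  13.        ]
336 [21.75549134  0.49677541 13.        ]
244.5 [-24.00584857   1.04111314   8.        ]
332 [23.8146686   0.48526365  8.        ]
[ 0.4764602  -0.23877417  0.18402465]
seat [363. 188.] [ 0.4775 -0.1509  0.0476  0.0467] -0.006
seat [276. 189.] [ 0.4765 -0.2394  0.0467  0.0466] -0.012
```

```bash
python3 -m jog '[[0.8,-0.5,-1,40,0,0,0],[0.8,-0.5,-1,80,0,0,0],[0.8,-0.5,-1,115,0,0,0],[0.8,-0.5,-1,135,0,0,0],[0.8,-0.5,-1,143,0,0,0],[0.8,-0.5,-1,147,0,0,0],[0.8,-0.5,-1,147,0,0,0]]' && python3 -m jog '[[0.8,0,0,1.5,0,0,0],[0.8,0,0,3,0,0,0],[0.8,0,0,4,0,0,0],[0.8,0,0,4,0,0,0]]'
```

```text
time: 23.15
eef_pos: [0.4778, -0.241, 0.0379]
tcp_rot: [0.007, 1.0, -0.0, 0.0]
contact_force: [-0.1, -0.8, -0.1]
opening: 0.553
finger_force: 36.7
time: 23.55
eef_pos: [0.4774, -0.2413, 0.0335]
tcp_rot: [0.007, 1.0, -0.0, 0.0]
contact_force: [0.9, 0.3, -0.7]
opening: 0.553
finger_force: 36.7
```

```bash
python3 -m jog '[[0.8,0,0,1,0,0,0],[0.8,0,0,2,0,0,0],[0.8,0,0,2,0,0,0]]'
```

```text
time: 23.85
eef_pos: [0.4775, -0.2414, 0.0329]
tcp_rot: [0.007, 1.0, 0.0, -0.0]
contact_force: [-4.7, 2.9, 9.1]
opening: 0.551
finger_force: 37.9
```

```bash
python3 -m jog '[[0.25,0,0,-1,0,0,0],[0.25,0,0,-1,0,0,0],[0.25,0,0,-1,0,0,0],[0.25,0,0,-20,0,0,0],[0.25,0,0,-60,0,0,0],[0.25,0,0,-110,0,0,0],[0.25,0,0,-150,0,0,0],[0.25,0,0,-150,0,0,0]]'
python3 - <<'E'
from h import *
c=cam("wrist","w8"); print(get_state()["eef_pos"])
cv2.imwrite("pics/c8.png",np.hstack([cv2.resize(c["image"][130:250,220:420],None,fx=4,fy=4,interpolation=cv2.INTER_CUBIC)]))
for t in tubs(c,z=.042): print(t)
E
```

```text
time: 24.65
eef_pos: [0.4807, -0.2437, 0.1887]
tcp_rot: [0.007, 1.0, -0.004, 0.006]
contact_force: [0.0, -0.5, 0.8]
opening: 0.75
finger_force: 0.0
[ 0.47909594 -0.24249547  0.18513228]
(array([281., 187.]), array([ 0.4749, -0.2412,  0.0479,  0.0531]), np.float64(-0.011))
(array([366., 181.]), array([ 0.4701, -0.1587,  0.0436,  0.0435]), np.float64(-0.003))
```

View pics/c8.png

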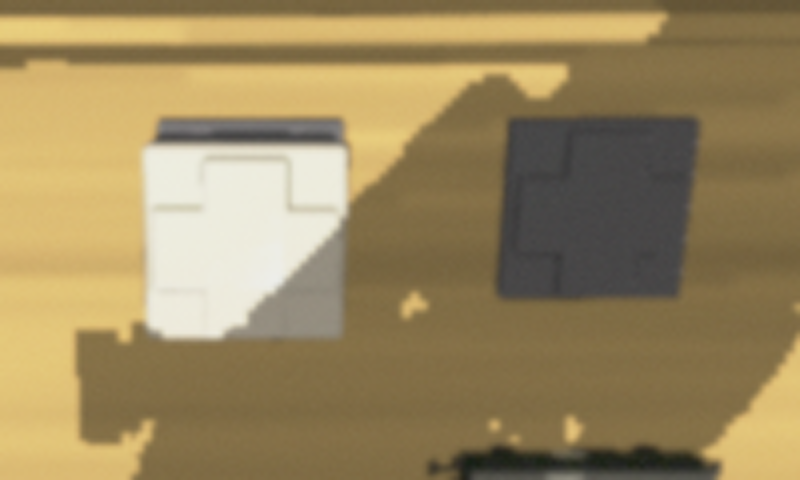

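Tub 1 sits square and low on the right seat at crop (245,240). Next is the tub near (0.424, 0.103).

```bash
python3 -m jog '[[0.1,7,43,0,0,0,-0.04],[0,15,86,0,0,0,-0.08],[0,22,129,0,0,0,-0.12],[0,30,172,0,0,0,-0.16],[0,37,215,0,0,0,-0.2],[0,44,258,0,0,0,-0.24],[0,52,301,0,0,0,-0.28],[0,59,344,10,0,0,-0.321],[0,59,344,22,0,0,-0.321],[0,59,344,22,0,0,-0.321],[0,59,344,22,0,0,-0.321]]'
python3 - <<'E'
from h import *
c=cam("wrist","w9"); print(get_state()["eef_pos"],get_state()["qpos"])
for t in tubs(c): print(t,delta([*t[1][:2],.0205]))
E
```

```text
time: 25.8
eef_pos: [0.4224, 0.103, 0.158]
tcp_rot: [-0.153, 0.988, 0.0, -0.001]
contact_force: [0.2, -0.4, -0.2]
opening: 1.001
finger_force: 0.0
[0.42303534 0.10268174 0.15871933] [ 4.35735954e-03 -1.68567359e-01  2.22008861e+00 -2.99590749e-04
  1.09128680e+00 -1.87176005e+00]
(array([452., 409.]), array([0.594 , 0.3729, 0.0484, 0.0451]), np.float64(0.308)) [-244.5  206.3  137.9]
(array([304., 300.]), array([0.5149, 0.1604, 0.0647, 0.0501]), np.float64(0.745)) [-105.1   27.4  138.1]
(array([276., 202.]), array([0.4232, 0.103 , 0.0518, 0.0492]), np.float64(0.307)) [ -0.4   0.2 138.2]
```

```bash
python3 -m jog '[[0,0,0,40,0,0,0],[0,0,0,80,0,0,0],[0,0,0,115,0,0,0],[0,0,0,132,0,0,0],[0,0,0,138,0,0,0],[0,0,0,138,0,0,0]]' && python3 -m jog '[[0.8,0,0,0,0,0,0],[0.8,0,0,0,0,0,0],[0.8,0,0,0,0,0,0],[0.8,0,0,0,0,0,0],[0.8,0,0,0,0,0,0],[0.8,0,0,0,0,0,0]]' 35 && python3 -m jog '[[0.8,0,0,-20,0,0,0],[0.8,0,0,-60,0,0,0],[0.8,0,0,-110,0,0,0],[0.8,4,-40,-160,0,0,0.05],[0.8,8,-83,-163,0,0,0.1],[0.8,12,-126,-163,0,0,0.15],[0.8,16,-170,-163,0,0,0.2],[0.8,20,-213,-163,0,0,0.26],[0.8,24,-259,-163,0,0,0.321],[0.8,24,-259,-163,0,0,0.321],[0.8,24,-259,-163,0,0,0.321]]'
python3 - <<'E'
from h import *
c=cam("wrist","w10"); print(get_state()["eef_pos"],Ro.from_quat(get_state()["tcp_rot"]).as_rotvec())
seats(c)
for t in tubs(c,z=.042): print(t)
E
```

```text
time: 26.45
eef_pos: [0.4233, 0.1027, 0.021]
tcp_rot: [-0.152, 0.988, 0.0, -0.0]
contact_force: [0.5, 0.7, 0.7]
opening: 0.999
finger_force: 0.0
time: 27.05
eef_pos: [0.4244, 0.1036, 0.0228]
tcp_rot: [-0.153, 0.988, -0.0, 0.001]
contact_force: [-0.7, -0.9, 6.5]
opening: 0.552
finger_force: 36.7
time: 28.15
eef_pos: [0.4782, -0.151, 0.184]
tcp_rot: [0.008, 1.0, 0.0, -0.0]
contact_force: [-0.9, 0.7, -0.1]
opening: 0.555
finger_force: 36.5
[ 0.47797217 -0.15002247  0.18377015] [-2.18150774e-02 -3.14051544e+00 -1.57823311e-03]
seat [185. 194.] [ 0.4825 -0.2451  0.0613  0.0578] -0.015
seat [278. 188.] [ 0.4772 -0.1495  0.0467  0.0465] -0.015
(array([185., 194.]), array([ 0.4748, -0.2367,  0.0561,  0.0528]), np.float64(-0.015))
(array([278., 188.]), array([ 0.47  , -0.1493,  0.0429,  0.0424]), np.float64(-0.015))
```

```bash
python3 -m jog '[[0.8,0.5,0,40,0,0,0],[0.8,0.5,0,80,0,0,0],[0.8,0.5,0,115,0,0,0],[0.8,0.5,0,135,0,0,0],[0.8,0.5,0,143,0,0,0],[0.8,0.5,0,147,0,0,0],[0.8,0.5,0,147,0,0,0]]' && python3 -m jog '[[0.8,0,0,1.5,0,0,0],[0.8,0,0,3,0,0,0],[0.8,0,0,3,0,0,0]]' && python3 -m jog '[[0.8,0,0,1,0,0,0],[0.8,0,0,2,0,0,0],[0.8,0,0,2,0,0,0]]'
```

```text
time: 28.9
eef_pos: [0.4785, -0.15, 0.0379]
tcp_rot: [0.006, 1.0, -0.0, 0.0]
contact_force: [0.3, 0.3, -0.1]
opening: 0.551
finger_force: 36.6
time: 29.2
eef_pos: [0.4784, -0.1507, 0.0349]
tcp_rot: [0.007, 1.0, -0.0, 0.001]
contact_force: [0.6, 0.1, -0.3]
opening: 0.551
finger_force: 36.6
time: 29.5
eef_pos: [0.4784, -0.1508, 0.0347]
tcp_rot: [0.007, 1.0, 0.0, -0.001]
contact_force: [-5.2, 3.7, 14.3]
opening: 0.552
finger_force: 38.3
```

```bash
python3 -m jog '[[0.25,0,0,-1,0,0,0],[0.25,0,0,-1,0,0,0],[0.25,0,0,-1,0,0,0],[0.25,0,0,-20,0,0,0],[0.25,0,0,-60,0,0,0],[0.25,0,0,-110,0,0,0],[0.25,0,0,-150,0,0,0],[0.25,0,0,-150,0,0,0]]' && python3 -m jog '[[0.1,-5,40,0,0,0,-0.09],[0,-10,80,0,0,0,-0.18],[0,-20,120,0,0,0,-0.27],[0,-35,160,0,0,0,-0.36],[0,-50,200,0,0,0,-0.45],[0,-65,250,0,0,0,-0.55],[0,-78,290,0,0,0,-0.65],[0,-78,300,10,0,0,-0.723],[0,-78,300,22,0,0,-0.723],[0,-78,300,22,0,0,-0.723],[0,-78,300,22,0,0,-0.723]]'
python3 - <<'E'
from h import *
c=cam("wrist","w11"); print(get_state()["eef_pos"],get_state()["qpos"])
for t in tubs(c): print(t,delta([*t[1][:2],.0205]))
E
```

```text
time: 30.3
eef_pos: [0.4816, -0.1524, 0.1893]
tcp_rot: [0.007, 1.0, -0.003, 0.006]
contact_force: [0.2, -0.8, 1.0]
opening: 0.75
finger_force: 0.0
time: 31.4
eef_pos: [0.5592, 0.1473, 0.1588]
tcp_rot: [-0.346, 0.938, 0.0, -0.001]
contact_force: [-0.2, -0.4, -0.5]
opening: 0.999
finger_force: 0.0
[0.55982317 0.14727913 0.1597227 ] [ 8.21174944e-02  1.62878213e-01  1.88746360e+00 -1.76133978e-04
  1.09226859e+00 -2.19541647e+00]
(array([444., 406.]), array([0.615 , 0.4566, 0.0545, 0.0604]), np.float64(0.707)) [-243.   199.3  139.1]
(array([110., 406.]), array([0.8717, 0.1553, 0.056 , 0.0615]), np.float64(0.707)) [-242.5 -196.5  138.9]
(array([299., 298.]), array([0.6239, 0.2315, 0.063 , 0.0521]), np.float64(-0.317)) [-103.5   22.4  139.1]
(array([319., 178.]), array([0.5195, 0.1627, 0.0506, 0.0493]), np.float64(0.735)) [ 20.5  37.8 139.3]
```

```bash
python3 - <<'E'
from h import *
def teal(c):
    hsv=cv2.cvtColor(c["image"],cv2.COLOR_BGR2HSV)
    return cv2.morphologyEx(((hsv[...,0]>82)&(hsv[...,0]<102)&(hsv[...,1]>90)&(hsv[...,2]>40)).astype(np.uint8),cv2.MORPH_OPEN,np.ones((3,3)))
for n in("wrist","side","scene"):
    c=cam(n); k,l,st,ce=cv2.connectedComponentsWithStats(teal(c))
    for i in range(1,k):
        if st[i,4]<150: continue
        v,u=np.nonzero(l==i)
        for z in(0,.05): 
            P=np.array([onz(c,a,b,z) for a,b in zip(u[::7],v[::7])]); print(n,st[i,:4],z,P.min(0).round(3),P.max(0).round(3))
c=cam("wrist")
for t in tubs(c): print(t)
E
```

```text
wrist [368 143 153 114] 0 [ 0.422  0.219 -0.   ] [0.52  0.367 0.   ]
wrist [368 143 153 114] 0.05 [0.435 0.197 0.05 ] [0.516 0.32  0.05 ]
side [161 280  50  55] 0 [ 0.425  0.153 -0.   ] [0.578 0.311 0.   ]
side [161 280  50  55] 0.05 [0.378 0.218 0.05 ] [0.516 0.359 0.05 ]
(array([444., 406.]), array([0.6177, 0.4603, 0.0553, 0.0608]), np.float64(0.711))
(array([110., 406.]), array([0.8783, 0.1564, 0.0569, 0.0624]), np.float64(0.711))
(array([299., 295.]), array([0.6244, 0.2315, 0.0631, 0.0516]), np.float64(-0.339))
(array([320., 176.]), array([0.5196, 0.1627, 0.051 , 0.0493]), np.float64(0.746))
```

```bash
python3 - <<'E'
from h import *
c=cam("side")
for X in[(.43,.24),(.43,.30),(.47,.27),(.51,.23),(.51,.3)]:
    print(X,[proj(c,[*X,z]).round() for z in(0,.04,.08)])
hsv=cv2.cvtColor(c["image"],cv2.COLOR_BGR2HSV)
m=(hsv[...,0]>82)&(hsv[...,0]<102)&(hsv[...,1]>80)
for col in range(160,232,8):
    r=np.nonzero(m[240:345,col])[0]; print(col,(r.min()+240,r.max()+240) if len(r) else None)
w=cv2.imread("pics/w11.png")
cv2.imwrite("pics/c11.png",np.hstack([cv2.resize(c["image"][240:345,120:240],(400,350),interpolation=cv2.INTER_CUBIC),cv2.resize(w,(400,300))[:, :].copy() if 0 else cv2.copyMakeBorder(cv2.resize(w,(400,300)),0,50,0,0,0)]))
E
```

```text
(0.43, 0.24) [array([218., 317.]), array([217., 298.]), array([216., 279.])]
(0.43, 0.3) [array([196., 334.]), array([195., 314.]), array([194., 294.])]
(0.47, 0.27) [array([190., 318.]), array([189., 299.]), array([188., 280.])]
(0.51, 0.23) [array([189., 301.]), array([187., 283.]), array([186., 265.])]
(0.51, 0.3) [array([162., 319.]), array([161., 300.]), array([159., 281.])]
160 (np.int64(320), np.int64(324))
168 (np.int64(286), np.int64(326))
176 (np.int64(287), np.int64(329))
184 (np.int64(290), np.int64(331))
192 (np.int64(284), np.int64(334))
200 (np.int64(278), np.int64(334))
208 (np.int64(278), np.int64(326))
216 (np.int64(313), np.int64(318))
224 None
```

View pics/c11.png

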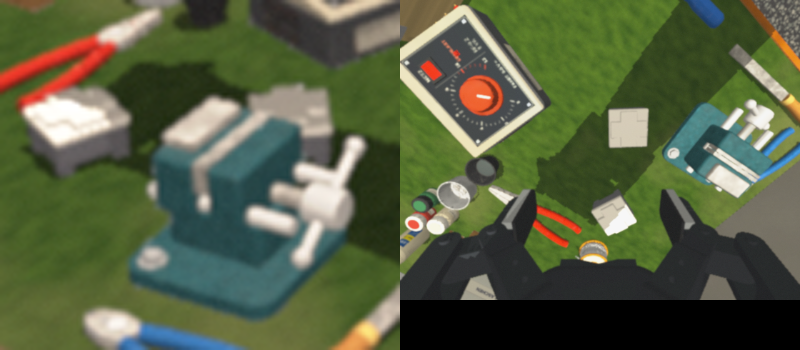

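Tub 3 was knocked to about (0.520, 0.163), near the vice. In the right panel it is at (628,128), with the vice base from about (665,150). I'll grip its other pair of sides to stay clear of the vice.

```bash
python3 -m jog '[[0,5,10,0,0,0,0.14],[0,10,20,0,0,0,0.28],[0,15,30,0,0,0,0.42],[0,20,38,0,0,0,0.56],[0,20,38,0,0,0,0.7],[0,20,38,0,0,0,0.84],[0,20,38,0,0,0,0.98],[0,20,38,0,0,0,1.12],[0,20,38,0,0,0,1.26],[0,20,38,0,0,0,1.4],[0,20,38,0,0,0,1.538],[0,20,38,0,0,0,1.538]]' && python3 -m jog '[[0,0,0,0,0,0,0],[0,0,0,0,0,0,0]]'
python3 - <<'E'
from h import *
c=cam("wrist","w12"); s=get_state(); print(s["eef_pos"],Ro.from_quat(s["tcp_rot"]).as_matrix()[:2,0])
for t in tubs(c): print(t,delta([*t[1][:2],.0205]))
E
```

```text
time: 32.9
eef_pos: [0.5204, 0.164, 0.1607]
tcp_rot: [0.403, 0.915, 0.0, 0.0]
contact_force: [0.8, -0.1, -0.0]
opening: 0.999
finger_force: 0.0
time: 33.1
eef_pos: [0.5202, 0.1641, 0.1604]
tcp_rot: [0.402, 0.916, 0.0, 0.0]
contact_force: [-1.4, 0.5, 0.1]
opening: 0.998
finger_force: 0.0
[0.52021206 0.16417748 0.16033711] [-0.67681979  0.73614873]
(array([445., 407.]), array([0.8357, 0.117 , 0.0613, 0.0524]), np.float64(0.744)) [-248.2  200.3  139.9]
(array([502., 254.]), array([0.7159, 0.2712, 0.0411, 0.0397]), np.float64(0.744)) [-53.6 216.5 139.9]
(array([412., 216.]), array([0.623 , 0.2369, 0.0504, 0.0601]), np.float64(-0.322)) [-16.  124.9 139.9]
(array([277., 198.]), array([0.5189, 0.165 , 0.0499, 0.0523]), np.float64(0.72)) [  1.5  -0.4 139.8]
```

```bash
python3 -m jog '[[0,1,0,40,0,0,0],[0,1,0,80,0,0,0],[0,1,0,115,0,0,0],[0,1,0,132,0,0,0],[0,1,0,139,0,0,0],[0,1,0,139,0,0,0]]' && python3 -m jog '[[0.8,0,0,0,0,0,0],[0.8,0,0,0,0,0,0],[0.8,0,0,0,0,0,0],[0.8,0,0,0,0,0,0],[0.8,0,0,0,0,0,0],[0.8,0,0,0,0,0,0]]' 35 && python3 -m jog '[[0.8,0,0,-20,0,0,0],[0.8,0,0,-60,0,0,0],[0.8,0,0,-110,0,0,0],[0.8,-25,-28,-160,0,0,-0.08],[0.8,-55,-62,-163,0,0,-0.17],[0.8,-85,-96,-163,0,0,-0.26],[0.8,-115,-130,-163,0,0,-0.35],[0.8,-145,-164,-163,0,0,-0.45],[0.8,-175,-198,-163,0,0,-0.55],[0.8,-205,-232,-163,0,0,-0.65],[0.8,-235,-266,-163,0,0,-0.75],[0.8,-256,-289,-163,0,0,-0.8]]' && python3 -m jog '[[0.8,-3,-21,0,0,0,-0.013],[0.8,-3,-21,0,0,0,-0.013],[0.8,-3,-21,0,0,0,-0.013]]'
python3 - <<'E'
from h import *
c=cam("wrist","w13"); s=get_state(); print(s["eef_pos"],Ro.from_quat(s["tcp_rot"]).as_matrix()[:2,0])
for t in tubs(c,z=.041): print(t)
E
```

```text
time: 33.75
eef_pos: [0.519, 0.1649, 0.0205]
tcp_rot: [0.402, 0.915, -0.0, -0.001]
contact_force: [-0.3, -0.2, 0.3]
opening: 1.0
finger_force: 0.0
time: 34.35
eef_pos: [0.5208, 0.1651, 0.023]
tcp_rot: [0.403, 0.915, 0.001, 0.001]
contact_force: [-0.1, 0.1, 6.6]
opening: 0.55
finger_force: 37.3
time: 35.55
eef_pos: [0.4786, -0.2215, 0.1841]
tcp_rot: [0.014, 1.0, -0.0, 0.0]
contact_force: [1.0, 0.6, -0.5]
opening: 0.55
finger_force: 36.5
time: 35.85
eef_pos: [0.4814, -0.2398, 0.1837]
tcp_rot: [0.008, 1.0, 0.001, -0.0]
contact_force: [-0.8, -0.0, -0.7]
opening: 0.554
finger_force: 36.5
[ 0.48149091 -0.23917775  0.18370704] [-0.99987486  0.01579226]
(array([275., 190.]), array([ 0.4752, -0.2411,  0.0484,  0.0534]), np.float64(-0.016))
(array([370., 182.]), array([ 0.4757, -0.1529,  0.0531,  0.0532]), np.float64(-0.016))
```

```bash
python3 - <<'E'
from h import *
for f in("w7","w10","w13"):
    g=cv2.cvtColor(cv2.imread(f"pics/{f}.png"),cv2.COLOR_BGR2GRAY).astype(float)
    p=g[225:350,265:290].mean(1); d=np.diff(p); i=np.argsort(-abs(d))[:9]; print(f,sorted([(int(k)+225,int(d[k])) for k in i]))
    p=g[255:275,200:360].mean(0); d=np.diff(p); i=np.argsort(-abs(d))[:6]; print("  cols",sorted([(int(k)+200,int(d[k])) for k in i]))
E
```

```text
w7 [(229, -20), (230, -14), (240, 14), (241, 21), (245, 18), (250, -15), (251, -13), (335, -12), (336, -18)]
  cols [(212, 16), (224, 52), (225, 56), (226, 26), (328, -25), (329, -31)]
w10 [(227, -19), (228, -24), (238, 13), (239, 23), (240, 14), (248, -13), (249, -12), (333, -22), (334, -19)]
  cols [(224, 27), (225, 58), (226, 45), (327, -25), (328, -35), (329, -21)]
w13 [(227, -18), (228, -19), (238, 16), (239, 20), (240, 12), (243, 14), (248, -15), (332, -12), (333, -17)]
  cols [(224, 21), (225, 55), (226, 52), (227, 24), (327, -24), (328, -32)]
```

```bash
python3 -m jog '[[0.8,3.4,-1.7,30,0,0,0],[0.8,3.4,-1.7,60,0,0,0],[0.8,3.4,-1.7,90,0,0,0],[0.8,3.4,-1.7,107,0,0,0],[0.8,3.4,-1.7,113,0,0,0],[0.8,3.4,-1.7,113,0,0,0],[0.8,3.4,-1.7,113,0,0,0]]' && python3 -m jog '[[0.8,0,0,1.5,0,0,0],[0.8,0,0,3,0,0,0],[0.8,0,0,4,0,0,0],[0.8,0,0,4,0,0,0]]' && python3 -m jog '[[0.8,0,0,1,0,0,0],[0.8,0,0,2,0,0,0],[0.8,0,0,2,0,0,0]]'
```

```text
time: 36.6
eef_pos: [0.4793, -0.2417, 0.0724]
tcp_rot: [0.007, 1.0, -0.001, 0.001]
contact_force: [0.7, -0.7, -0.5]
opening: 0.555
finger_force: 36.5
time: 37.0
eef_pos: [0.4784, -0.2418, 0.0673]
tcp_rot: [0.008, 1.0, -0.0, 0.0]
contact_force: [-0.8, 0.6, -1.1]
opening: 0.557
finger_force: 36.5
time: 37.3
eef_pos: [0.4783, -0.2417, 0.065]
tcp_rot: [0.008, 1.0, 0.0, -0.0]
contact_force: [0.0, -0.3, -0.9]
opening: 0.553
finger_force: 36.5
```

Below the 0.068 height where its feet would touch the cross, with no contact, so the feet are entering the recesses.

```bash
python3 -m jog '[[0.8,0,0,1,0,0,0],[0.8,0,0,2,0,0,0],[0.8,0,0,2,0,0,0]]' && python3 -m jog '[[0.8,0,0,0.7,0,0,0],[0.8,0,0,1.2,0,0,0],[0.8,0,0,1.2,0,0,0]]'
```

```text
time: 37.6
eef_pos: [0.4784, -0.2418, 0.0631]
tcp_rot: [0.008, 1.0, 0.0, -0.0]
contact_force: [-0.4, -0.9, -0.9]
opening: 0.552
finger_force: 36.6
time: 37.9
eef_pos: [0.4785, -0.2418, 0.063]
tcp_rot: [0.008, 1.0, 0.0, -0.0]
contact_force: [-2.4, 0.6, 5.1]
opening: 0.553
finger_force: 37.3
```

```bash
python3 -m jog '[[0.25,0,0,-0.5,0,0,0],[0.25,0,0,-0.5,0,0,0],[0.25,0,0,-0.5,0,0,0],[0.25,0,0,-20,0,0,0],[0.25,0,0,-50,0,0,0],[0.25,0,0,-90,0,0,0],[0.25,0,0,-122,0,0,0],[0.25,0,0,-122,0,0,0]]' && python3 -m jog '[[0.1,0,45,0,0,0,0],[0,0,90,0,0,0,0],[0,-5,135,0,0,0,0.04],[0,-10,180,0,0,0,0.08],[0,-20,225,0,0,0,0.12],[0,-40,265,0,0,0,0.16],[0,-60,305,0,0,0,0.2],[0,-80,345,0,0,0,0.24],[0,-100,385,0,0,0,0.28],[0,-120,430,0,0,0,0.316],[0,-138,470,0,0,0,0.316],[0,-138,479,10,0,0,0.316]]' && python3 -m jog '[[0,0,0,14,0,0,0],[0,0,0,14,0,0,0],[0,0,0,14,0,0,0]]'
python3 - <<'E'
from h import *
c=cam("wrist","w14"); s=get_state(); print(s["eef_pos"],Ro.from_quat(s["tcp_rot"]).as_matrix()[:2,0])
for t in tubs(c): print(t,delta([*t[1][:2],.0205]))
E
```

```text
time: 38.7
eef_pos: [0.4812, -0.2438, 0.19]
tcp_rot: [0.008, 1.0, -0.003, 0.004]
contact_force: [0.6, -0.6, 1.3]
opening: 0.747
finger_force: 0.0
time: 39.9
eef_pos: [0.6256, 0.2389, 0.1741]
tcp_rot: [0.163, 0.987, 0.001, 0.001]
contact_force: [0.7, -0.2, 0.9]
opening: 0.997
finger_force: 0.0
time: 40.2
eef_pos: [0.6228, 0.2333, 0.1582]
tcp_rot: [0.166, 0.986, -0.001, -0.002]
contact_force: [-0.5, 0.5, -0.1]
opening: 0.999
finger_force: 0.0
[0.6234809  0.23340389 0.15942247] [-0.94489343  0.32737628]
(array([444., 406.]), array([0.9151, 0.3409, 0.0603, 0.0559]), np.float64(-0.329)) [-240.5  197.2  138.5]
(array([345., 275.]), array([0.7159, 0.2709, 0.0397, 0.0391]), np.float64(0.41)) [-75.2  65.8 138.8]
(array([282., 203.]), array([0.6257, 0.2372, 0.0494, 0.052 ]), np.float64(-0.332)) [ -1.    4.4 138.9]
```

```bash
python3 -m jog '[[0,-0.5,4,40,0,0,0],[0,-0.5,4,80,0,0,0],[0,-0.5,4,115,0,0,0],[0,-0.5,4,132,0,0,0],[0,-0.5,4,138,0,0,0],[0,-0.5,4,138,0,0,0]]' && python3 -m jog '[[0.8,0,0,0,0,0,0],[0.8,0,0,0,0,0,0],[0.8,0,0,0,0,0,0],[0.8,0,0,0,0,0,0],[0.8,0,0,0,0,0,0],[0.8,0,0,0,0,0,0],[0.8,0,0,-20,0,0,0],[0.8,0,0,-60,0,0,0],[0.8,0,0,-105,0,0,0],[0.8,0,0,-150,0,0,0],[0.8,0,0,-163,0,0,0]]' 35 && python3 -m jog '[[0.8,25,-40,0,0,0,0],[0.8,50,-80,0,0,0,0],[0.8,75,-120,0,0,0,-0.05],[0.8,90,-158,0,0,0,-0.1],[0.8,82,-200,0,0,0,-0.15],[0.8,70,-242,0,0,0,-0.2],[0.8,57,-282,0,0,0,-0.25],[0.8,44,-322,0,0,0,-0.3],[0.8,30,-362,0,0,0,-0.319],[0.8,18,-398,0,0,0,-0.319],[0.8,12,-415,0,0,0,-0.319],[0.8,12,-415,0,0,0,-0.319]]'  && python3 -m jog '[[0.8,0,0,0,0,0,0],[0.8,0,0,0,0,0,0]]'
python3 - <<'E'
from h import *
c=cam("wrist","w15"); s=get_state(); print(s["eef_pos"],Ro.from_quat(s["tcp_rot"]).as_matrix()[:2,0])
for t in tubs(c,z=.041): print(t)
g=cv2.cvtColor(c["image"],cv2.COLOR_BGR2GRAY).astype(float)
p=g[225:350,265:290].mean(1); d=np.diff(p); i=np.argsort(-abs(d))[:9]; print(sorted([(int(k)+225,int(d[k])) for k in i]))
E
```

```text
time: 40.85
eef_pos: [0.6262, 0.2382, 0.0226]
tcp_rot: [0.165, 0.986, 0.0, 0.0]
contact_force: [-0.2, -0.5, 1.0]
opening: 0.996
finger_force: 0.0
time: 41.95
eef_pos: [0.6285, 0.2394, 0.1921]
tcp_rot: [0.165, 0.986, 0.002, 0.005]
contact_force: [0.8, 0.8, 0.8]
opening: 0.55
finger_force: 36.7
time: 43.15
eef_pos: [0.4786, -0.1518, 0.1841]
tcp_rot: [0.008, 1.0, 0.0, -0.001]
contact_force: [-0.4, -0.1, -0.7]
opening: 0.551
finger_force: 36.7
time: 43.35
eef_pos: [0.4789, -0.1487, 0.1844]
tcp_rot: [0.006, 1.0, 0.0, -0.001]
contact_force: [-0.1, 0.6, -0.5]
opening: 0.55
finger_force: 36.7
[ 0.47900394 -0.14861153  0.1845626 ] [-0.99993509  0.01137055]
(array([275., 193.]), array([ 0.4757, -0.1503,  0.0483,  0.0538]), np.float64(-0.011))
[(227, -19), (228, -24), (238, 16), (239, 20), (248, -15), (252, 13), (331, -14), (332, -21), (333, -13)]
```

```bash
python3 -m jog '[[0.8,0.5,-1.8,30,0,0,0],[0.8,0.5,-1.8,60,0,0,0],[0.8,0.5,-1.8,90,0,0,0],[0.8,0.5,-1.8,107,0,0,0],[0.8,0.5,-1.8,113,0,0,0],[0.8,0.5,-1.8,113,0,0,0],[0.8,0.5,-1.8,113,0,0,0]]' && python3 -m jog '[[0.8,0,0,1.5,0,0,0],[0.8,0,0,3,0,0,0],[0.8,0,0,4,0,0,0],[0.8,0,0,4,0,0,0]]' && python3 -m jog '[[0.8,0,0,1,0,0,0],[0.8,0,0,2,0,0,0],[0.8,0,0,2,0,0,0]]' && python3 -m jog '[[0.8,0,0,1,0,0,0],[0.8,0,0,1.5,0,0,0],[0.8,0,0,1.5,0,0,0]]'
```

```text
time: 44.1
eef_pos: [0.4796, -0.1516, 0.0731]
tcp_rot: [0.006, 1.0, -0.0, 0.001]
contact_force: [0.6, -0.7, -0.8]
opening: 0.555
finger_force: 36.7
time: 44.5
eef_pos: [0.4787, -0.1517, 0.0681]
tcp_rot: [0.006, 1.0, -0.0, 0.0]
contact_force: [0.0, -0.1, -0.5]
opening: 0.553
finger_force: 36.7
time: 44.8
eef_pos: [0.4785, -0.1516, 0.0658]
tcp_rot: [0.006, 1.0, 0.0, -0.0]
contact_force: [0.4, 0.5, -0.6]
opening: 0.552
finger_force: 36.7
time: 45.1
eef_pos: [0.4787, -0.1516, 0.0644]
tcp_rot: [0.006, 1.0, 0.0, -0.0]
contact_force: [-0.4, -0.3, -0.2]
opening: 0.55
finger_force: 36.7
```

```bash
python3 -m jog '[[0.8,0,0,0.7,0,0,0],[0.8,0,0,1.2,0,0,0],[0.8,0,0,1.2,0,0,0]]' && python3 -m jog '[[0.8,0,0,0.6,0,0,0],[0.8,0,0,1,0,0,0],[0.8,0,0,1,0,0,0]]'
```

```text
time: 45.4
eef_pos: [0.4788, -0.1517, 0.0643]
tcp_rot: [0.006, 1.0, 0.0, -0.0]
contact_force: [-2.9, 2.2, 6.0]
opening: 0.551
finger_force: 37.5
time: 45.7
eef_pos: [0.4789, -0.1517, 0.0643]
tcp_rot: [0.006, 1.0, 0.0, -0.001]
contact_force: [-5.4, 2.4, 11.2]
opening: 0.548
finger_force: 38.2
```

```bash
python3 -m jog '[[0.25,0,0,-1,0,0,0],[0.25,0,0,-1,0,0,0],[0.25,0,0,-1,0,0,0],[0.25,0,0,-20,0,0,0],[0.25,0,0,-50,0,0,0],[0.25,0,0,-90,0,0,0],[0.25,10,-45,-130,0,0,0],[0.25,20,-45,-150,0,0,0],[0.25,20,-45,-150,0,0,0],[0.25,20,-45,-150,0,0,0]]'
python3 - <<'E'
from h import *
c=cam("wrist","w16"); s=get_state(); print(s["eef_pos"])
for z in(.068,.073): 
  for t in tubs(c,z=z): print(z,t)
cam("side","s16")
sc=cam("side"); print([proj(sc,p).round() for p in([.574,-.203,.287],[.4785,-.151,.073])])
E
```

```text
time: 46.7
eef_pos: [0.4581, -0.1965, 0.2123]
tcp_rot: [0.007, 1.0, -0.0, 0.0]
contact_force: [-0.2, -0.2, -0.3]
opening: 0.754
finger_force: 0.0
[ 0.45762662 -0.1957832   0.21098168]
0.068 (array([322., 209.]), array([ 0.4728, -0.1522,  0.05  ,  0.0632]), np.float64(-0.013))
0.068 (array([233., 209.]), array([ 0.4717, -0.239 ,  0.0532,  0.0633]), np.float64(-0.015))
0.073 (array([322., 209.]), array([ 0.471 , -0.153 ,  0.0491,  0.0621]), np.float64(-0.013))
0.073 (array([233., 209.]), array([ 0.4699, -0.2382,  0.0523,  0.0622]), np.float64(-0.015))
[array([278., 118.]), array([299., 210.])]
```

```bash
python3 - <<'E'
from h import *
for f in("s2","s3","s16"):
    h=cv2.cvtColor(cv2.imread(f"pics/{f}.png"),cv2.COLOR_BGR2HSV)
    m=((h[...,0]>12)&(h[...,0]<28)&(h[...,1]>70)&(h[...,2]>60)).astype(np.uint8)[100:200,225:300]
    v,u=np.nonzero(cv2.morphologyEx(m,cv2.MORPH_OPEN,np.ones((5,5)))); print(f,len(v),v.min()+100,u.min()+225,u[v<v.min()+6].max()+225)
sc=cam("side"); th=lambda a:[proj(sc,[.598-.177*np.cos(a),y,.078+.177*np.sin(a)]).round() for y in(-.078,-.327)]
print(th(1.67),th(1.45))
E
```

```text
s2 4323 123 225 289
s3 4380 123 225 288
s16 3906 125 225 299
[array([236., 137.]), array([289., 122.])] [array([250., 139.]), array([301., 123.])]
```

```bash
python3 -c "
from plant import workorder; print(workorder.sign_off())"
```

```text
the job is handed in; nothing more can be done
None
```

The job is handed in after about 47 s of robot time: the lid leans on the raised stay, and all four tubs are in the case, two high on each seat. Seating and lid position were checked by contact heights and camera measurements; the verdict wasn't shown.

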